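# Break the lid stay and shut the supply chest

## Task

The lid of the grey supply chest is propped open by a folding metal stay on the chest's right side, locked just past straight. Press the knee of the stay down so that it folds, then lower the lid until it is fully shut, without letting it slam. Leave the stapler, the staple box and the eraser beside the chest where they are, and let go of everything at the end.

Things in the scene. Friction and masses are not known exactly. Their poses are not given: they have to be found in the camera images.
- chest: Grey metal supply chest, 200 mm deep (its x), 260 wide (its y), 130 high; it does not move. Origin at the centre of its underside on the worktop; x points from its front to its hinge side (away from the robot at yaw 0), y to its left, z up. It holds a few supplies, all below the rim. The stay is outside its right wall (y = -130 mm).
- lid (a joint): Lid angle in rad: 0 fully shut, flat on the chest; about 1.40 as found, propped open; at most 1.45. The hinge is stiff: the lid stays where it is left, and a light push (under 5 N) near its front edge lowers it once the stay is broken. With the stay locked it will not go down.
- lid_hinge_axis (a point): Middle of the hinge axis of the lid: at x = 100, y = 0, z = 130 mm of the chest. The axis runs along the chest's y. The lid is a plate 12 mm thick, 264 mm wide, that reaches 208 mm from the axis; shut, its underside is level with the axis and its top face 12 mm higher.
- lid_front_edge (a point): Middle of the lid's free front edge, on its top (outer) face, 208 mm from the hinge axis. A thin steel lip 70 mm wide and 2 mm deep is fixed there.
- stay_foot (a point): Lower pivot of the stay on the chest's right wall: at x = -85, y = -137, z = 115 mm of the chest. The lower bar turns about it; pivots are parallel to the chest's y.
- knee_pin (a point): Knee of the stay: middle of the round black rubber sleeve, 20 mm thick and 36 mm long, on a level pin that sticks out 58 mm to the chest's right. Lies 46 mm outside the wall, 39 mm outside the bars' plane, and travels on a 105.7 mm arc about the foot pivot. As found about 180 mm above the worktop, to the hinge side of the foot. Pressed down with a few N it passes straight and folds; about 32 mm up when the lid is shut.
- stay_knee (a joint): Angle at the knee in rad: 0 = both bars (each 105.7 mm between pivots, 14 mm wide) in line; about -0.13 as found, locked past straight (knee above the line; stop at -0.14); positive when folded down, about 2.3 with the lid shut. Lid and stay move together: lowering the lid folds the stay further.
- stapler: Black long-arm stapler, 60 x 274 x 79 mm, lying to the chest's left. Origin under its centre, its length along its y. Leave alone.
- staple_box: Small carton of staples, 41 x 74 x 27 mm, to the right of the chest. Origin under its centre. Leave alone.
- eraser: White eraser in a sleeve, 23 x 52 x 13 mm, behind the chest. Origin under its centre. Leave alone.

How it is judged:
By the outcome, as a careful person would: the job done as asked, in the order asked, and still so for the second after the job is handed in, with the robot touching nothing.
It also fails if it takes over 42 s, if anything falls off the work surface, if the arm or the gripper's body presses on something with over 40 N, if the wrist force passes 120 N, or if a joint passes its speed limit or range.

## Robot

A 6-joint arm with a two-finger parallel gripper is mounted at the origin on a cart in front of the work surface, level with it; the furniture and walls round the work are solid. World frame = base frame: x ahead of the robot, y to its left, z up, the work surface at z = 0. Lengths are in m, angles in rad, forces in N, time in s.
With the tool pointing down it reaches from about 0.3 to 0.775 m from the base axis. Payload 14.6 kg.
Tool frame: the origin (TCP) lies at the very end of the fingers, on their centre line; the grasp point (between the pads) lies 19 mm behind it; z points along the fingers, y is the line along which they close (so a half turn about z gives the same grasp; the last joint's range is limited). The gripper opens to 85 mm and grips with 20 to 120 N. Pads are 22 mm wide; open, the fingers measure 114 mm over their backs; the gripper's body (76 mm by 85 mm) begins 54 mm behind the grasp point. The pads swing forward as they close: fully open they stand 13 mm farther back than shut.
Start: joints at [-1.295, 0.3, 1.521, -0, 1.321, -0.067], TCP at [0.185, -0.518, 0.231] pointing down, gripper open.
Joint ranges: [-3.03, 3.03], [-0.79, 2.21], [0.23, 2.52], [-1.04, 4.18], [0, 3.07], [-2.55, 2.55]. Speed limits (rad/s): [2.22, 2.22, 2.57, 3.14, 3.14, 3.14].

## Interface

Orientations are given as a 3x3 rotation matrix whose columns are the frame's x, y, z axes.
In Python, from rig import observe, snapshot, camera_info, hand_in gives the robot as it stands.
- The arm moves only by the tool drive_tool, never from a script. Its argument "rows" is text: rows parted by semicolons, each of 7 numbers parted by spaces: the shift along the tool's x, y, z in mm, then the turn, a rotation vector about the tool's x, y, z in degrees, then the gripper command: -1 is fully open, 1 is shut, values between are in proportion. A call has 1 to 12 rows; each row is the pose to reach, as a shift and turn from the pose commanded when the call began, along the tool's axes at that moment; what a row does not reach only later rows make up. A row lasts 1/8 s, in which the tool goes at most 62.5 mm and 10.7 degrees, less where a joint would pass 70% of its speed; a pose out of reach is approached as far as the arm can. A call with a gripper value outside its range is refused whole. The fingers move at their own pace and stop on an object; "grip_force" is the grip in N (left out, the last holds). Time passes only in rows, so rows that repeat a pose let the fingers close. It gives the time, the measured TCP pose, the force, the opening and the grip force at its end, in the units of the state.
- observe(): the state, without advancing time (a new reading comes with each control period).
- snapshot(name): name is "side" or "top" or "wrist"; returns (picture, depth): 400x640x3 uint8, red, green, blue; 400x640 float32, m along the optical axis (not along the pixel's ray), 0 where there is no reading.
- camera_info(name): a dict with "fx", "fy", "cx", "cy" (pixels), "R" (3x3) and "t" (3): a world point X has camera coordinates R X + t. Camera axes: x right, y down, z forward; pixel columns grow to the right and rows downward; lengths in m; the calibration is good to about 2 mm. A picture is of the moment at which its call begins: read the wrist's pose just before it. camera_info takes no time and is no camera call; for the wrist camera it gives the pose at the moment of the call.
- hand_in(): hands the job in; it is judged then, once.
The state is a dict: "time_s": time; "q": joint angles; "qvel": joint speeds; "effort": joint torques, N m; "tcp_pos": TCP position; "ee_rot": TCP orientation; "ft_force": force on the tool from outside, world axes, zero at the start; "moment": the same for the moment, N m; "opening": opening from 0.0 (shut) to 1.0 (fully open); "grip_force": force on a finger pad.
Only numpy, scipy, OpenCV 4.12 (cv2) and the standard library are available. Lean on these libraries where they do the work, as an engineer would, in place of code of your own. Each camera call takes 0.05 s, during which the arm holds its last target. There are 200 camera calls.

## Working session

There is one attempt and no reset: what is moved stays moved. The work goes in short steps, Python scripts to look and compute and a tool call to move; the robot and the scene stay as the last step left them, time stands still between calls to the robot, and variables do not carry over. Pictures are saved under pics/ and viewed, at most 10 in all, crops included, and the job is handed in when it is done.

Besides the shell and the picture viewer there is one more tool, called after "Emit:" as name(argument=value, ...) on one line, values as JSON. drive_tool: Moves the arm, as the interface text tells. Its arguments: {"type":"object","properties":{"rows":{"type":"string"},"grip_force":{"type":"number"}},"required":["rows"]}

```bash
mkdir -p pics; ls
python3 - <<'E'
from rig import *
import numpy as np,cv2
o=observe();print(o['time_s'],o['tcp_pos'],o['ee_rot'],o['opening'])
for n in('side','top'):
    im,d=snapshot(n);c=camera_info(n);np.savez(f'pics/{n}0.npz',im=im,d=d,**c)
    print(n,{k:np.round(v,4).tolist() for k,v in c.items()})
    cv2.imwrite(f'pics/{n}0.png',im[:,:,::-1])
E
```

```text
pics
0.0 [ 0.18479199 -0.51775085  0.23068351] [[ 9.41807735e-01  3.36151867e-01 -3.35878112e-04]
 [ 3.36152021e-01 -9.41806940e-01  1.22700975e-03]
 [ 9.61292824e-05 -1.26851338e-03 -9.99999191e-01]] 1.0041301433240237
side {'fx': 485.2559, 'fy': 485.2559, 'cx': 324.8221, 'cy': 208.9594, 'R': [[-0.9998, 0.0173, 0.0119], [0.0082, 0.8413, -0.5405], [-0.0194, -0.5403, -0.8413]], 't': [0.5629, -0.0525, 1.3489]}
top {'fx': 405.8947, 'fy': 405.8947, 'cx': 319.5515, 'cy': 196.2083, 'R': [[-0.0285, -0.9995, -0.0126], [-0.996, 0.0295, -0.0841], [0.0844, 0.0102, -0.9964]], 't': [0.146, 0.5778, 1.1579]}
```

View pics/side0.png

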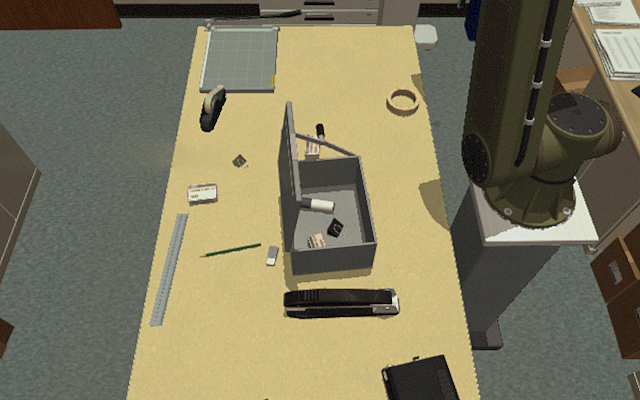

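View pics/top0.png

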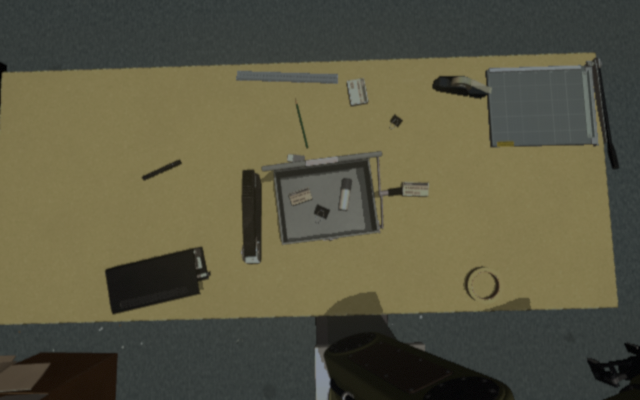

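The side view shows the open chest with the knee sleeve at about (320,130). In the top view the chest front corners are at about (282,243) and (382,234), the knee sleeve at (393,191), and the staple box right beside it at (415,189).

```bash
cat > h.py <<'E'
import numpy as np,cv2
def load(n): return dict(np.load(f'pics/{n}.npz'))
def pts(c):
    v,u=np.mgrid[0:400,0:640]; d=c['d']
    p=np.stack([(u-c['cx'])/c['fx']*d,(v-c['cy'])/c['fy']*d,d],-1)
    return (p-c['t'])@c['R']
E
python3 - <<'E'
from h import *
c=load('top0');P=pts(c);im=c['im'].astype(int)
v,u=np.mgrid[0:400,0:640]
m=(P[...,2]>.12)&(P[...,2]<.14)&(u>265)&(u<390)&(v>150)&(v<250)&(c['d']>0)
q=P[m][:,:2];r=cv2.minAreaRect(q.astype(np.float32));print(m.sum(),r,cv2.boxPoints(r))
def show(mask,name):
    q=P[mask];print(name,mask.sum(),q.mean(0).round(3),q.min(0).round(3),q.max(0).round(3),cv2.minAreaRect(q[:,:2].astype(np.float32)))
w=(u>376)&(u<432)&(v>178)&(v<200)
show(w&(im.sum(-1)<110)&(P[...,2]>.14),'sleeve')
show(w&(P[...,2]>.015)&(P[...,2]<.04)&(u>402),'box')
w2=(u>255)&(u<390)&(v>145)&(v<185)&(P[...,2]>.3)
show(w2,'lidtop')
w3=(u>235)&(u<266)&(v>160)&(v<270)&(P[...,2]>.02);show(w3,'stapler')
# front edge line fit of rim
f=(P[...,2]>.12)&(P[...,2]<.14)&(u>285)&(u<378)&(v>225)&(v<250);print(np.polyfit(P[f][:,1],P[f][:,0],1),P[f].mean(0))
s=load('side0');S=pts(s);i2=s['im'].astype(int)
k=np.zeros((400,640),bool);k[118:142,308:330]=1
k&=(i2.sum(-1)<120)&(S[...,2]>.12);P=S;show(k,'sleeve side')
k=np.zeros((400,640),bool);k[100:280,278:300]=1;k&=(S[...,2]>.2);show(k,'lid side')
E
```

```text
901 ((0.5588757395744324, 0.10730229318141937), (0.20293445885181427, 0.27131009101867676), 5.687794208526611) [[ 0.44446358  0.23223327]
 [ 0.47135255 -0.03774107]
 [ 0.67328787 -0.01762868]
 [ 0.6463989   0.25234565]]
sleeve 70 [ 0.575 -0.062  0.189] [ 0.568 -0.077  0.185] [ 0.583 -0.046  0.192] ((0.5753018856048584, -0.06206820160150528), (0.013280740939080715, 0.03157724067568779), 5.080222129821777)
box 369 [ 0.594 -0.15   0.026] [ 0.573 -0.188  0.016] [ 0.616 -0.113  0.033] ((0.5947216749191284, -0.15060338377952576), (0.07362154126167297, 0.04138174280524254), 85.61946105957031)
lidtop 708 [0.63  0.12  0.349] [ 0.482 -0.01   0.304] [0.652 0.251 1.204] ((0.6238719820976257, 0.12665978074073792), (0.1929747462272644, 0.20895607769489288), 51.12996292114258)
stapler 1272 [0.529 0.326 0.082] [0.398 0.117 0.02 ] [0.662 0.356 1.204] ((0.5262875556945801, 0.2343394160270691), (0.23711362481117249, 0.26380714774131775), 88.21878051757812)
[-0.10681487  0.47433084] [0.46409944 0.09578634 0.12885442]
sleeve side 64 [ 0.577 -0.059  0.189] [ 0.569 -0.078  0.182] [ 0.584 -0.044  0.195] ((0.576203465461731, -0.060866184532642365), (0.033447664231061935, 0.015012172050774097), 89.52371978759766)
lid side 1854 [0.642 0.147 0.297] [ 0.589 -0.019  0.2  ] [0.673 0.763 1.1  ] ((0.6318919658660889, 0.37317556142807007), (0.04743925482034683, 0.7832309007644653), 2.7713677883148193)
```

Emit:
drive_tool(rows="518 -292 15 0 0 13.6 1;518 -292 15 0 0 13.6 1;518 -292 15 0 0 13.6 1;518 -292 15 0 0 13.6 1;518 -292 15 0 0 13.6 1;518 -292 15 0 0 13.6 1;518 -292 15 0 0 13.6 1;518 -292 15 0 0 13.6 1;518 -292 15 0 0 13.6 1;518 -292 15 0 0 13.6 1;518 -292 15 0 0 13.6 1;518 -292 15 0 0 13.6 1")

```text
time_s: 1.6
tcp_pos: [0.5742, -0.0693, 0.216]
ee_rot: [[0.994, 0.105, -0.001], [0.105, -0.994, 0.0], [-0.001, -0.0, -1.0]]
ft_force: [-0.5, -0.6, -0.2]
opening: -0.001
grip_force: 0.0
```

Emit:
drive_tool(rows="0 0 15 0 0 0 1;0 0 22 0 0 0 1;1 0 26 0 0 0 1;3 0 29 0 0 0 1;5 0 32 0 0 0 1;7 0 35 0 0 0 1;9 0 38 0 0 0 1")

```text
time_s: 2.48
tcp_pos: [0.5838, -0.0679, 0.1783]
ee_rot: [[0.994, 0.105, 0.0], [0.105, -0.994, -0.0], [0.0, 0.0, -1.0]]
ft_force: [-0.0, 0.3, 0.5]
opening: -0.001
grip_force: 0.7
```

Emit:
drive_tool(rows="2 0 4 0 0 0 1;4 0 8 0 0 0 1;6 0 12 0 0 0 1;8 0 17 0 0 0 1;10 0 22 0 0 0 1;11 0 26 0 0 0 1;11 0 26 0 0 0 1")

```text
time_s: 3.35
tcp_pos: [0.5946, -0.0668, 0.1521]
ee_rot: [[0.994, 0.105, 0.0], [0.105, -0.994, -0.0], [0.0, 0.0, -1.0]]
ft_force: [2.7, -0.4, 1.9]
opening: 0.001
grip_force: 1.5
```

Run:
```python
from rig import *
import numpy as np,cv2
a=[]
for n in('side','top'):
    im,d=snapshot(n);c=camera_info(n);np.savez(f'pics/{n}1.npz',im=im,d=d,**c)
    a.append(cv2.resize((im[60:300,240:440] if n=='side' else im[100:300,240:440])[:,:,::-1],(400,480)))
cv2.imwrite('pics/a1.png',np.hstack(a))
```

```text
(no output)
```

View pics/a1.png

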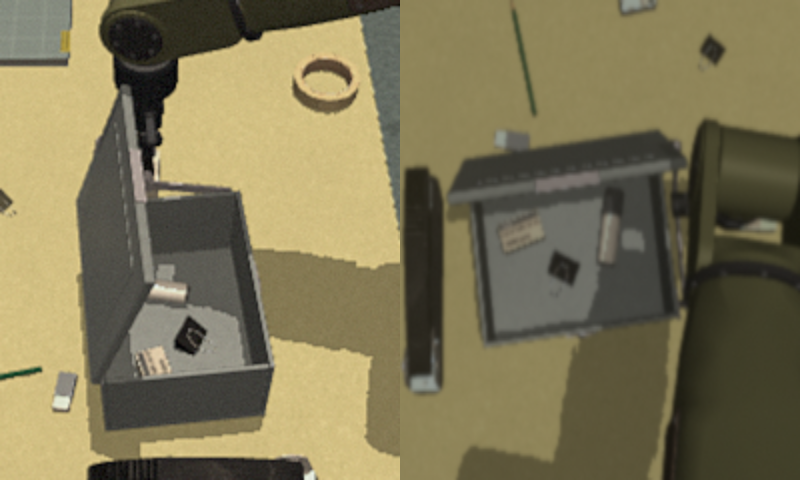

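The side view shows the lid lowered some way, so the stay is broken and folding. The top view has the lid's front edge at about (550,185) in the composite, and the neighbouring items look undisturbed. Next I'll measure the lid angle.

```bash
cat >> h.py <<'E'
C=np.array([.5583,.1127,0]);ex=np.array([.9945,.1045,0]);ey=np.array([-.1045,.9945,0]);ez=np.array([0,0,1.])
B=np.stack([ex,ey,ez])
def lidang(c):
    Q=(pts(c)-C)@B.T
    m=(abs(Q[...,1])<.11)&(Q[...,2]>.16)&(Q[...,2]<.37)&(Q[...,0]>-.13)&(Q[...,0]<.13)&(c['d']>0)
    q=Q[m]; r=np.hypot(.1-q[:,0],q[:,2]-.13); q=q[(r<.215)&(r>.08)]
    n=np.median(np.arctan2(q[:,2]-.13,.1-q[:,0])); return len(q),n,q.max(0),q.min(0)
E
python3 - <<'E'
from h import *
for n in('side0','top0','side1','top1'):print(n,lidang(load(n)))
for th in np.arange(1.2,-.01,-.1):
    print(round(th,1),np.round([100-190*np.cos(th)+12*np.sin(th)+11,130+190*np.sin(th)+12*np.cos(th)],0))
E
```

```text
side0 (1319, np.float64(1.4950213273008857), array([0.10488787, 0.10999424, 0.34127635]), array([ 0.0698043 , -0.10921642,  0.2099129 ]))
top0 (589, np.float64(1.4445177748166473), array([0.08591109, 0.10995753, 0.34158795]), array([ 0.06709347, -0.10962869,  0.23008575]))
side1 (2094, np.float64(1.3574163115009998), array([0.0929254 , 0.10966764, 0.33648541]), array([ 0.03936936, -0.10997216,  0.20959405]))
top1 (1416, np.float64(1.3296463772251386), array([0.08985785, 0.10989537, 0.33636383]), array([ 0.03656168, -0.10959425,  0.20939316]))
1.2 [ 53. 311.]
1.1 [ 36. 305.]
1.0 [ 18. 296.]
0.9 [  2. 286.]
0.8 [-13. 275.]
0.7 [-27. 262.]
0.6 [-39. 247.]
0.5 [-50. 232.]
0.4 [-59. 215.]
0.3 [-67. 198.]
0.2 [-73. 180.]
0.1 [-77. 161.]
-0.0 [-79. 142.]
```

Emit:
drive_tool(rows="0 10 -8 0 0 0 1;0 40 -40 0 0 0 1;0 40 -98 0 0 0 1;0 40 -156 0 0 0 1;10 35 -214 0 0 0 1;30 20 -250 0 0 0 1;50 -30 -255 0 0 0 1;73 -85 -255 0 0 0 1;78 -140 -255 0 0 0 1;78 -182 -255 0 0 0 1;78 -182 -255 0 0 0 1;78 -182 -255 0 0 0 1")

```text
time_s: 4.95
tcp_pos: [0.6529, 0.1215, 0.4072]
ee_rot: [[0.994, 0.105, -0.001], [0.105, -0.994, -0.0], [-0.001, 0.0, -1.0]]
ft_force: [0.1, 0.5, 0.6]
opening: -0.0
grip_force: 0.0
```

Emit:
drive_tool(rows="0 0 40 0 0 0 1;0 0 75 0 0 0 1;0 0 90 0 0 0 1;0 0 90 0 0 0 1")

```text
time_s: 5.45
tcp_pos: [0.653, 0.1215, 0.3173]
ee_rot: [[0.995, 0.104, -0.001], [0.104, -0.995, -0.0], [-0.001, 0.0, -1.0]]
ft_force: [-0.4, 0.9, -0.1]
opening: -0.001
grip_force: 0.0
```

Run:
```python
from h import *
from rig import *
o=observe();d=np.array(o['tcp_pos'])-C;print(B@d, o['ft_force'],o['q'])
im,d=snapshot('side');c=camera_info('side');np.savez('pics/side2.npz',im=im,d=d,**c);print(lidang(load('side2'))[:2])
cv2.imwrite('pics/a2.png',cv2.resize(im[20:300,220:440][:,:,::-1],(440,560)))
```

```text
[ 0.0950744  -0.00109811  0.31728466] [-0.38146561  0.89744984 -0.11974402] [ 1.28919980e-01  5.30705223e-01  1.00453659e+00 -5.32145415e-05
  1.60716046e+00  1.59530971e+00]
(2080, np.float64(1.3567933003320776))
```

View pics/a2.png

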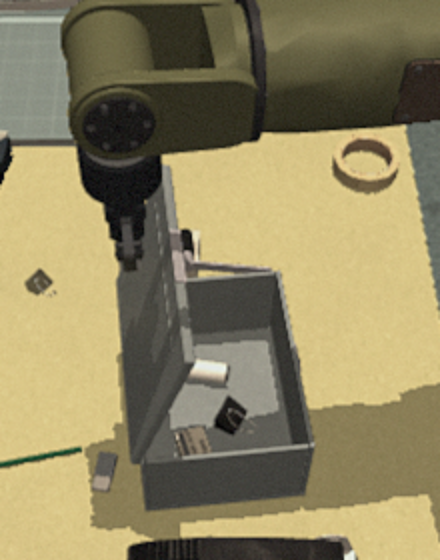

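The gripper is behind the lid, with the fingertips at about (130,250). Next I push it down along the arc.

Emit:
drive_tool(rows="-15 2 2 0 0 0 1;-28 2 3 0 0 0 1;-36 2 5 0 0 0 1;-42 2 6 0 0 0 1;-50 2 9 0 0 0 1;-59 2 12 0 0 0 1;-68 2 16 0 0 0 1;-77 2 21 0 0 0 1;-85 2 26 0 0 0 1;-93 2 31 0 0 0 1;-101 2 36 0 0 0 1;-108 2 42 0 0 0 1")

```text
time_s: 7.0
tcp_pos: [0.5451, 0.109, 0.275]
ee_rot: [[0.994, 0.105, -0.0], [0.105, -0.994, -0.0], [-0.0, 0.0, -1.0]]
ft_force: [0.5, 0.8, 1.7]
opening: -0.004
grip_force: 0.9
```

Run:
```python
from h import *
from rig import *
o=observe();d=np.array(o['tcp_pos'])-C;print(B@d, o['ft_force'])
im,d=snapshot('side');c=camera_info('side');np.savez('pics/side3.npz',im=im,d=d,**c);print(lidang(load('side3'))[:2])
cv2.imwrite('pics/a3.png',cv2.resize(im[20:300,220:440][:,:,::-1],(440,560)))
```

```text
[-0.01346863 -0.00233707  0.2750438 ] [0.51234886 0.77962347 1.68610635]
(3274, np.float64(0.9074144428307931))
```

View pics/a3.png

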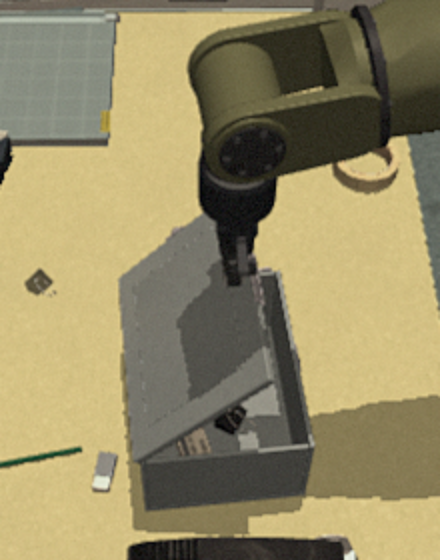

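The lid is at about 0.8 rad and tracking the push as planned. I'll continue down.

Emit:
drive_tool(rows="-7 0 6 0 0 0 1;-14 0 13 0 0 0 1;-20 0 20 0 0 0 1;-26 0 28 0 0 0 1;-32 0 35 0 0 0 1;-37 0 43 0 0 0 1;-42 0 51 0 0 0 1;-46 0 60 0 0 0 1;-50 0 68 0 0 0 1;-54 0 77 0 0 0 1;-57 0 86 0 0 0 1;-60 0 95 0 0 0 1")

```text
time_s: 8.55
tcp_pos: [0.4858, 0.1027, 0.1796]
ee_rot: [[0.994, 0.105, 0.0], [0.105, -0.994, -0.0], [0.0, 0.0, -1.0]]
ft_force: [0.1, 0.2, 0.7]
opening: -0.0
grip_force: 0.5
```

Emit:
drive_tool(rows="-1 0 5 0 0 0 1;-2 0 10 0 0 0 1;-3 0 15 0 0 0 1;-4 0 20 0 0 0 1;-5 0 24 0 0 0 1;-5 0 28 0 0 0 1;-6 0 31 0 0 0 1;-6 0 33 0 0 0 1")

```text
time_s: 9.55
tcp_pos: [0.48, 0.1021, 0.1471]
ee_rot: [[0.994, 0.105, -0.0], [0.105, -0.994, -0.0], [-0.0, -0.0, -1.0]]
ft_force: [-1.4, -0.1, 2.0]
opening: -0.001
grip_force: 0.4
```

Emit:
drive_tool(rows="0 0 1 0 0 0 1;0 0 2 0 0 0 1;0 0 3 0 0 0 1;0 0 4 0 0 0 1;0 0 5 0 0 0 1;0 0 5 0 0 0 1")

```text
time_s: 10.3
tcp_pos: [0.4801, 0.1021, 0.1422]
ee_rot: [[0.994, 0.105, -0.0], [0.105, -0.994, 0.0], [-0.0, -0.0, -1.0]]
ft_force: [1.5, -0.8, -0.3]
opening: 0.002
grip_force: 0.0
```

Emit:
drive_tool(rows="0 0 0.5 0 0 0 1;0 0 1 0 0 0 1;0 0 1.5 0 0 0 1;0 0 1.5 0 0 0 1")

```text
time_s: 10.8
tcp_pos: [0.4802, 0.1022, 0.1419]
ee_rot: [[0.994, 0.105, 0.001], [0.105, -0.994, 0.0], [0.001, 0.0, -1.0]]
ft_force: [-7.6, -1.3, 16.0]
opening: -0.006
grip_force: 7.5
```

The force climbed to 16 N with no further travel and the fingers at 142 mm, so the lid is seated. I'll lift off and check.

Emit:
drive_tool(rows="0 0 -3 0 0 0 1;0 0 -40 0 0 0 1;-10 0 -100 0 0 0 1;-30 0 -160 0 0 0 1;-60 0 -210 0 0 0 1;-100 0 -220 0 0 0 1;-150 0 -220 0 0 0 1;-150 0 -220 0 0 0 1;-150 0 -220 0 0 0 1")

```text
time_s: 11.92
tcp_pos: [0.3312, 0.0864, 0.3609]
ee_rot: [[0.994, 0.105, 0.001], [0.105, -0.994, 0.0], [0.001, 0.0, -1.0]]
ft_force: [0.2, 0.8, 0.5]
opening: 0.002
grip_force: 0.0
```

Run:
```python
from h import *
from rig import *
im,d=snapshot('side');c=camera_info('side');np.savez('pics/side4.npz',im=im,d=d,**c)
Q=(pts(load('side4'))-C)@B.T
m=(abs(Q[...,1])<.12)&(Q[...,0]>-.1)&(Q[...,0]<.09)&(Q[...,2]>.1)&(Q[...,2]<.2)
q=Q[m];print(m.sum(),np.polyfit(q[:,0],q[:,2],1),np.median(q[:,2]));o=observe();print(o['time_s'],o['tcp_pos'],o['ft_force'])
cv2.imwrite('pics/a4.png',cv2.resize(im[20:330,180:440][:,:,::-1],(500,596)))
```

```text
6658 [0.00027501 0.1429185 ] 0.14293153738101155
11.975 [0.33142874 0.08639262 0.36068319] [ 0.09300568 -0.46263176 -0.84287629]
```

View pics/a4.png

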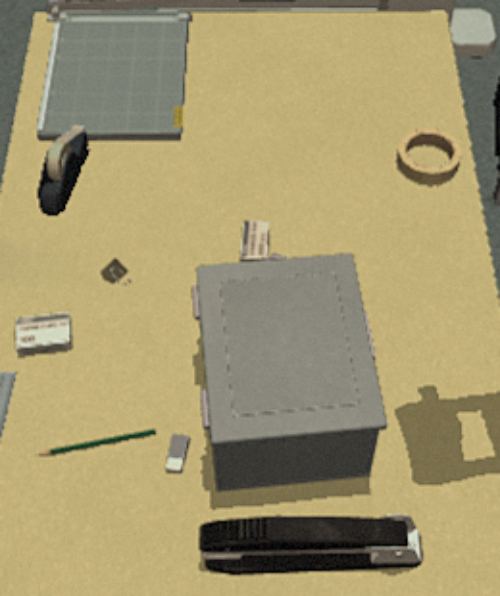

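The lid lies flat, with a fitted slope of 0.0003 and its top face at 143 mm. The stapler, staple box and eraser are where they were, and the arm is clear.

```bash
python3 -c "from rig import *;print(hand_in())"
```

```text
the job is handed in; nothing more can be done
None
```

The stay was folded first, then the lid was lowered under control until it was fully shut; the stapler, staple box and eraser look undisturbed, the arm is clear, and I handed in at about 12 s.

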